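Put the calibration standards back in their cases

ROBOT

A 6-joint arm with a two-finger parallel gripper is mounted at the origin on the work surface. World frame = base frame: x ahead of the robot, y to its left, z up, the work surface at z = 0. Lengths are in m, angles in rad, forces in N, time in s.
With the tool pointing down it reaches from about 0.325 to 0.875 m from the base axis. Payload 4.4 kg.
Tool frame: the origin (TCP) lies at the very end of the fingers, on their centre line; the grasp point (between the pads) lies 19 mm behind it; z points along the fingers, y is the line along which they close (so a half turn about z gives the same grasp; the last joint's range is limited). The gripper opens to 85 mm and grips with 20 to 120 N. Pads are 22 mm wide; open, the fingers measure 114 mm over their backs; the gripper's body (76 mm by 85 mm) begins 54 mm behind the grasp point. The pads swing forward as they close: fully open they stand 13 mm farther back than shut.
Start: joints at [-1.29, 0.207, 1.542, -0, 1.393, -0.15], TCP at [0.241, -0.522, 0.231] pointing down, gripper open.
Joint ranges: [-2.73, 2.73], [-0.86, 2.22], [0.23, 2.46], [-1.11, 4.25], [0.08, 2.63], [-2.82, 2.82]. Speed limits (rad/s): [2.79, 2.79, 3.14, 3.14, 3.14, 3.14].

INTERFACE

Orientations are given as a rotation vector (axis times angle).
In Python, from plant import robot, imaging, order gives the robot as it stands.
- The arm moves only by the tool play_rows, never from a script. Its argument "steps" is a list of rows, each a list of 5 numbers: the shift along the tool's x, y, z in mm, then the turn about the tool's z in degrees, then the opening, from -1 (shut) to 1 (fully open). In form: [[tx, ty, tz, spin, hand], ...]. A call has 1 to 5 rows; each row is the pose to reach, as a shift and turn from the pose commanded when the call began, along the tool's axes at that moment; what a row does not reach only later rows make up. A row lasts 1/10 s, in which the tool goes at most 50 mm and 8.59 degrees, less where a joint would pass 70% of its speed; a pose out of reach is approached as far as the arm can. A call with a gripper value outside its range is refused whole. The fingers move at their own pace and stop on an object; "force" is the grip in N (left out, the last holds). Time passes only in rows, so rows that repeat a pose let the fingers close. It gives the time, the measured TCP pose, the force and the opening at its end, in the units of the state.
- robot.observe(): the state, without advancing time (a new reading comes with each control period).
- imaging.read_camera(name): name is "scene" or "top"; returns the picture (420x560x3 uint8, blue, green, red); there is no depth.
- imaging.camera_params(name): a dict with "fx", "fy", "cx", "cy" (pixels), "T" (4x4, takes a point from camera to world coordinates). Camera axes: x right, y up, looking along -z (the intrinsics and any distortion apply to the point x, -y, -z); pixel columns grow to the right and rows downward; lengths in m; the calibration is good to about 2 mm. A picture is of the moment at which its call begins. camera_params takes no time and is no camera call.
- order.job_done(): hands the job in, once; it reports no verdict.
The state is a dict: "t": time; "joint_positions": joint angles; "dq": joint speeds; "effort": joint torques, N m; "eef_pos": TCP position; "tcp_rot": TCP orientation; "force": force on the tool from outside, world axes, zero at the start; "wrist_torque": the same for the moment, N m; "opening": finger opening in m.
Only numpy, scipy, OpenCV 4.12 (cv2) and the standard library are available. Lean on these libraries where they do the work, as an engineer would, in place of code of your own. Each camera call takes 0.05 s, during which the arm holds its last target. There are 200 camera calls.

TASK

The calibration check of the microscope is done: put each of the four standards (round flat, small ball standard, square grating block, long line scale) back upright into the open case whose recess has its shape and size, standing flat on the recess floor and, for the square and the long one, squared up with the recess. Set each one down gently rather than dropping it, and leave the dropper bottle and the white jar standing where they are.

Things in the scene. Friction and masses are not known exactly. Their poses are not given: they have to be found in the camera images.
- flat_center (a point): optical reference flat: plain round aluminium cell, 50 mm diameter, 30 mm high, glass disc in its top; underside flat, standing upright on the bench; origin on its axis half-way up the 30 mm body (15 mm above its underside); z up
- ball_center (a point): ball standard: small round steel mount, 30 mm diameter, 30 mm high, with a fixed 20 mm steel ball half sunk in its top (ball top 40 mm above the underside); underside flat, standing upright on the bench; origin on its axis half-way up the 30 mm body (15 mm above its underside); z up
- grating_center (a point): grating standard: square aluminium block 40 x 40 mm, 30 mm high, small chip in the middle of its top; underside flat, standing upright on the bench; origin on its axis half-way up the 30 mm body (15 mm above its underside); z up, x and y along its sides
- scale_center (a point): line scale: long narrow aluminium block, 90 mm along x, 28 mm along y, 30 mm high, ruled glass strip along its top; underside flat, standing upright on the bench; origin on its axis half-way up the 30 mm body (15 mm above its underside); z up
- case_flat_floor (a point): case with the large round recess, 66 mm diameter, in an 87 mm square block: open base of a storage case fixed on the bench, dark with a pale-lined recess; block 20 mm high, recess 6 mm deep in its middle (recess floor 14 mm above the bench), with 8 mm of finger room all round its standard; the rim is too close for fingers to go down inside, so hold the standard by its upper 20 mm; origin: centre of the recess floor; z up, x and y along the block's sides
- case_ball_floor (a point): case with the small round recess, 46 mm diameter, in a 67 mm square block: open base of a storage case fixed on the bench, dark with a pale-lined recess; block 20 mm high, recess 6 mm deep in its middle (recess floor 14 mm above the bench), with 8 mm of finger room all round its standard; the rim is too close for fingers to go down inside, so hold the standard by its upper 20 mm; origin: centre of the recess floor; z up, x and y along the block's sides
- case_grating_floor (a point): case with the square recess, 56 x 56 mm, in a 77 mm square block: open base of a storage case fixed on the bench, dark with a pale-lined recess; block 20 mm high, recess 6 mm deep in its middle (recess floor 14 mm above the bench), with 8 mm of finger room all round its standard; the rim is too close for fingers to go down inside, so hold the standard by its upper 20 mm; origin: centre of the recess floor; z up, x and y along the block's sides
- case_scale_floor (a point): case with the long recess, 106 mm along x and 44 mm along y, in a block 127 x 65 mm: open base of a storage case fixed on the bench, dark with a pale-lined recess; block 20 mm high, recess 6 mm deep in its middle (recess floor 14 mm above the bench), with 8 mm of finger room all round its standard; the rim is too close for fingers to go down inside, so hold the standard by its upper 20 mm; origin: centre of the recess floor; z up, x and y along the block's sides
- dropper_mid (a point): amber dropper bottle with a black cap, 28 mm diameter, 68 mm high, standing loose among the standards; origin on its axis half-way up; not to be disturbed; the tallest thing among the standards (farther out a rubber blower 115 mm high stands at the left and a joystick 97 mm high at the far edge)
- jar_mid (a point): squat white plastic jar with a blue cap, 38 mm diameter, 48 mm high, standing loose among the standards; origin on its axis half-way up; not to be disturbed

How it is judged:
By the outcome, as a careful person would: the job done as asked, in the order asked, and still so for the second after the job is handed in, with the robot touching nothing.
It also fails if it takes over 99 s, if anything falls off the work surface, if the arm or the gripper's body presses on something with over 40 N, if the wrist force passes 120 N, or if a joint passes its speed limit or range.

## Working session

There is one attempt and no reset: what is moved stays moved. The work goes in short steps, Python scripts to look and compute and a tool call to move; the robot and the scene stay as the last step left them, time stands still between calls to the robot, and variables do not carry over. Pictures are saved under pics/ and viewed, on a budget of 14 in all, crops included, one or two more only if the job needs it, and the job is handed in when it is done.

Besides the shell and the picture viewer there is one more tool, called as name(argument=value, ...) on one line, values as JSON. play_rows: Moves the arm, as the interface text tells. Its arguments: {"type":"object","properties":{"steps":{"type":"array"},"force":{"type":"number"}},"required":["steps"]}

```bash
mkdir -p pics; ls; python3 - <<'E'
from plant import robot, imaging, order
import cv2, numpy as np
for n in("top","scene"):
    im=imaging.read_camera(n); cv2.imwrite(f"pics/{n}0.png",im)
    p=imaging.camera_params(n); print(n,{k:(np.round(v,3).tolist()) for k,v in p.items()})
print(robot.observe())
E
```

```text
pics
top {'fx': 466.813, 'fy': 466.813, 'cx': 268.382, 'cy': 201.398, 'T': [[-0.155, 0.968, -0.2, 0.32], [-0.988, -0.153, 0.027, 0.012], [-0.005, 0.202, 0.979, 1.105], [0.0, 0.0, 0.0, 1.0]]}
scene {'fx': 417.702, 'fy': 417.702, 'cx': 283.281, 'cy': 205.796, 'T': [[-0.866, -0.378, 0.328, 0.832], [0.5, -0.659, 0.562, 0.511], [0.004, 0.65, 0.76, 0.779], [0.0, 0.0, 0.0, 1.0]]}
{'t': 0.1, 'joint_positions': array([-1.28952052e+00,  2.07367622e-01,  1.54282645e+00, -4.22367984e-08,
        1.39356214e+00, -1.50498457e-01]), 'dq': array([-1.39239140e-03, -2.27604223e-03, -3.36585653e-03, -5.44264316e-05,
        2.53869323e-04,  2.74498890e-04]), 'effort': array([ 3.11872725e-05, -3.84091866e+01, -2.92549539e+01, -2.81090561e-04,
        4.85595650e-03, -4.07120609e-06]), 'eef_pos': array([ 0.24041914, -0.5215447 ,  0.23021599]), 'tcp_rot': array([-3.06655723e+00, -6.72510823e-01,  2.21978012e-04]), 'force': array([ 0.12259414,  0.36545331, -0.00148658]), 'wrist_torque': array([-0.01451735, -0.03130869,  0.0194101 ]), 'opening': 0.08553443172307619}
```

View pics/top0.png

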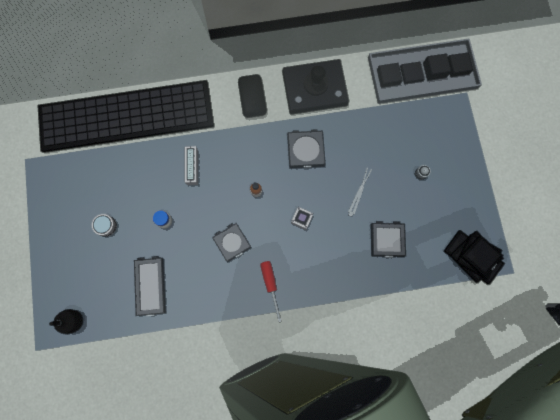

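View pics/scene0.png

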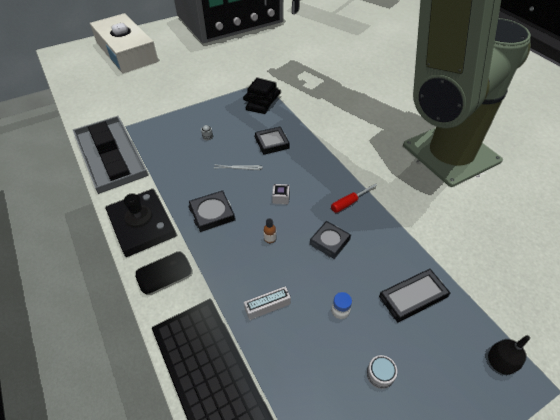

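Both views show everything. In the top view: flat (103,225), ball (424,172), grating (302,218), scale (191,165), case_flat (307,149), case_ball (232,242), case_grating (388,239), case_scale (150,286), dropper (256,190), jar (162,219). The gripper is over the lower right, around (475,255). Next I'll segment and measure these in both views.

```bash
cat > h.py <<'E'
import numpy as np, cv2
from plant import robot, imaging, order
def cast(n,uv,z):
    p=imaging.camera_params(n); T=np.array(p["T"])
    d=T[:3,:3]@np.array([(uv[0]-p["cx"])/p["fx"],-(uv[1]-p["cy"])/p["fy"],-1]); o=T[:3,3]
    return o+d*(z-o[2])/d[2]
def proj(n,X):
    p=imaging.camera_params(n); T=np.array(p["T"]); c=T[:3,:3].T@(np.array(X)-T[:3,3])
    return np.array([p["cx"]+p["fx"]*c[0]/-c[2], p["cy"]-p["fy"]*c[1]/-c[2]])
def blob(im,uv,kind,r=34):
    """connected blob nearest uv; kind 'pale' (bright neutral) or 'dark'"""
    g=im.astype(int); v=g.max(2)
    m={'pale':(g[...,2]>118),'dark':(v<75)}[kind].astype(np.uint8)
    w=np.zeros_like(m); cv2.circle(w,tuple(int(a) for a in uv),r,1,-1); m&=w
    m=cv2.morphologyEx(m,cv2.MORPH_CLOSE,np.ones((3,3)))
    cs,_=cv2.findContours(m,cv2.RETR_EXTERNAL,cv2.CHAIN_APPROX_NONE)
    cs=[c for c in cs if cv2.contourArea(c)>25]
    return cv2.convexHull(max(cs,key=cv2.contourArea)) if cs else None
G={'flat':((103,225),(382,370),.015),'ball':((424,172),(207,131),.017),'grating':((302,218),(281,193),.015),'scale':((191,165),(267,301),.015),
'case_flat':((307,149),(211,210),.017),'case_ball':((232,242),(330,239),.017),'case_grating':((388,239),(272,140),.017),'case_scale':((150,286),(414,294),.017)}
def measure(names=G,guess=None,tag=None):
    ims={n:imaging.read_camera(n) for n in("top","scene")}; tiles=[]
    for k in names:
        out=[]
        for i,n in enumerate(("top","scene")):
            uv=G[k][i] if guess is None else proj(n,guess[k])
            im=ims[n]; h=blob(im,uv,'pale')
            t=cv2.getRectSubPix(im,(70,70),tuple(map(float,uv))); t=cv2.resize(t,(200,200),interpolation=cv2.INTER_NEAREST)
            if h is not None:
                P=np.array([cast(n,q,G[k][2])[:2]*1000 for q in h[:,0]],np.float32)
                (c,s,a)=cv2.minAreaRect(P)
                M=cv2.moments(P.reshape(-1,1,2)); c2=(M['m10']/M['m00'],M['m01']/M['m00'])
                print(k,n,"rect",np.round(c,1),"size",np.round(s,1),"ang %.1f"%a,"cent",np.round(c2,1))
                cv2.polylines(t,[np.int32((h-np.float32(uv)+35)*200/70)],True,(0,0,255),1)
            cv2.putText(t,k,(3,12),0,.4,(0,255,255)); tiles.append(t)
    if tag:
        while len(tiles)%4: tiles.append(tiles[-1]*0)
        M=np.vstack([np.hstack(tiles[i:i+4]) for i in range(0,len(tiles),4)])
        cv2.imwrite(f"pics/{tag}.png",cv2.resize(M,None,fx=min(1,600/M.shape[0]),fy=min(1,600/M.shape[0])))
E
python3 -c "
from h import *
measure(tag='seg1')"
```

```text
flat top rect [551.3 380.2] size [50.3 50.2] ang 81.1 cent [550.6 380.1]
flat scene rect [539.7 371.2] size [49.9 51.1] ang 60.1 cent [539.8 371.1]
ball scene rect [ 521.1 -548.6] size [ 22.8 103.9] ang 90.0 cent [ 519.3 -546.4]
grating top rect [493.3 -90.3] size [41.2 41.8] ang 56.6 cent [493.2 -90.7]
grating scene rect [ 481.8 -102.4] size [40.7 42.5] ang 60.2 cent [ 482.2 -102.2]
scale top rect [664.4 156.6] size [26.7 90.9] ang 82.9 cent [663.9 156.4]
scale scene rect [655.3 145.4] size [30.3 92.4] ang 83.1 cent [655.3 145.3]
case_flat top rect [ 658.  -127.8] size [61.1 58.6] ang 81.0 cent [ 657.6 -128.2]
case_flat scene rect [ 656.9 -129.9] size [56.2 62.2] ang 60.2 cent [ 656.8 -130.5]
case_ball top rect [459.7  82.2] size [41.8 44.4] ang 36.6 cent [459.6  82.5]
case_ball scene rect [458.2  81.4] size [36.3 41.3] ang 60.1 cent [458.4  81.7]
case_grating top rect [ 409.5 -280.5] size [51.6 53.2] ang 78.4 cent [ 409.7 -280.3]
case_grating scene rect [ 407.9 -283.3] size [47.9 51.1] ang 80.7 cent [ 408.  -283.2]
case_scale top rect [388.  283.6] size [ 41.9 104.2] ang 86.2 cent [387.9 283.3]
case_scale scene rect [387.1 283.5] size [ 40.9 102.2] ang 86.3 cent [387.1 283.5]
```

View pics/seg1.png

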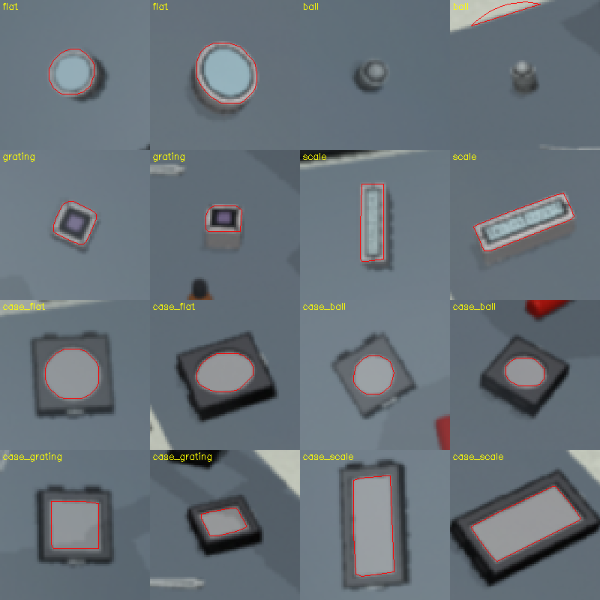

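The red outlines follow the top faces (z = 30 mm) and the recess floors well. The ball's mask failed, but the ball is visible near top (424.5,169.7) and scene (206,128). I'll recast at the right heights and refine the angles with sub-pixel contours.

```bash
python3 - <<'E'
from h import *
print("ball",cast("top",(424.5,169.7),.03).round(4),cast("scene",(206.1,127.7),.032).round(4))
ims={n:cv2.imread(f"pics/{n}0.png") for n in("top","scene")}
for k,z in (('flat',.03),('grating',.03),('scale',.03),('case_flat',.014),('case_ball',.014),('case_grating',.014),('case_scale',.014)):
    for i,n in enumerate(ims):
        u=np.float64(G[k][i]); h=blob(ims[n],u,'pale'); x,y,w,hh=cv2.boundingRect(h)
        x0,y0,x1,y1=x-5,y-5,x+w+5,y+hh+5
        g=ims[n][y0:y1,x0:x1,2].astype(np.uint8); S=8
        b=cv2.resize(g,None,fx=S,fy=S,interpolation=cv2.INTER_CUBIC)
        mm=cv2.fillConvexPoly(np.zeros_like(b),cv2.convexHull(np.int32((h[:,0]-[x0,y0])*S)),1)
        thr=118 if 'case' not in k else (np.median(b[mm>0])+60)/2+20
        m=((b>thr)).astype(np.uint8)&cv2.dilate(mm,np.ones((25,25)))
        cs,_=cv2.findContours(m,cv2.RETR_EXTERNAL,cv2.CHAIN_APPROX_NONE)
        c=cv2.convexHull(max(cs,key=cv2.contourArea))[:,0]
        P=np.float32([cast(n,(q+.5)/S-.5+[x0,y0],z)[:2]*1000 for q in c])
        (cc,s,a)=cv2.minAreaRect(P); M=cv2.moments(P.reshape(-1,1,2))
        print(k,n,np.round(cc,1),np.round(s,1),round(a,1),"cent",round(M['m10']/M['m00'],1),round(M['m01']/M['m00'],1))
for k,a,b,z in(('dropper',(256,186),(269,223),.066),('jar',(162,218),(342,299),.046)):
    print(k,cast("top",a,z).round(3),cast("scene",b,z).round(3))
E
```

```text
ball [ 0.5575 -0.3968  0.03  ] [ 0.5527 -0.3982  0.032 ]
flat top [546.9 375.2] [51.7 51. ] 38.0 cent 547.0 375.1
flat scene [545.3 373.5] [51.2 51. ] 2.9 cent 545.4 373.8
grating top [ 493.3 -102. ] [49.3 25.4] 11.2 cent 492.9 -98.9
grating scene [487.3 -76.5] [52.9 28.3] 8.9 cent 488.6 -80.4
scale top [660.  153.5] [12.6 73.9] 83.0 cent 660.0 153.5
scale scene [658.3 152.3] [30.5 92.1] 83.2 cent 658.5 152.3
case_flat top [ 658.6 -128.1] [63.4 61.6] 83.3 cent 658.6 -128.6
case_flat scene [ 655.9 -133.2] [60.5 60.7] 29.3 cent 656.2 -133.0
case_ball top [459.9  82.5] [43.5 44.6] 75.7 cent 460.1 82.8
case_ball scene [457.2  79.8] [39.6 42.5] 60.1 cent 457.1 80.0
case_grating top [ 409.8 -281.2] [53.5 53.1] 79.4 cent 410.0 -281.0
case_grating scene [ 406.  -286.5] [48. 52.] 79.9 cent 406.4 -286.5
case_scale top [388.6 284.5] [ 42.  104.7] 86.2 cent 388.4 284.3
case_scale scene [385.5 282.5] [ 41.2 102.4] 86.3 cent 385.5 282.5
dropper [0.572 0.006 0.066] [0.575 0.011 0.066]
jar [0.536 0.231 0.046] [0.535 0.232 0.046]
```

```bash
cat >> h.py <<'E'
from scipy.spatial.transform import Rotation as Rn
def plan(*tg):
    """chain of (x,y,z mm, yaw deg or None) targets -> tool shifts"""
    s=robot.observe(); R=Rn.from_rotvec(s["tcp_rot"]).as_matrix(); p=s["eef_pos"]*1000
    yaw=np.degrees(np.arctan2(R[1,0],R[0,0])); print("t %.1f"%s["t"],"at",p.round(1),"yaw %.1f"%yaw,"open %.1f"%(s["opening"]*1000),"F",s["force"].round(1))
    for (x,y,z,w) in tg:
        c,n=np.cos(np.radians(yaw)),np.sin(np.radians(yaw)); d=np.array([x,y,z])-p
        sp=0 if w is None else -(w-yaw)
        print((x,y,z,w),"->",np.round([c*d[0]+n*d[1], n*d[0]-c*d[1], -d[2], sp],1)); p=np.array([x,y,z]); yaw=yaw if w is None else w
E
python3 -c "
from h import *
plan((546,374,130,None),(546,374,10,None),(546,374,130,None),(657,-129,130,None))"
```

```text
t 0.2 at [ 240.5 -521.8  230.5] yaw 24.7 open 85.4 F [ 0.4 -0.4 -0.6]
(546, 374, 130, None) -> [ 652.4 -685.7  100.5    0. ]
(546, 374, 10, None) -> [  0.   0. 120.   0.]
(546, 374, 130, None) -> [   0.    0. -120.    0.]
(657, -129, 130, None) -> [-109.7  503.3    0.     0. ]
```

play_rows(steps=[[34,-36,5,0,1],[68,-72,10,0,1],[102,-108,15,0,1],[136,-144,20,0,1],[170,-180,25,0,1]])

```text
t: 0.7
eef_pos: [0.3198, -0.2857, 0.2059]
tcp_rot: [-3.069, -0.672, -0.001]
force: [1.5, 0.1, 0.0]
opening: 0.0855
```

play_rows(steps=[[34,-36,5,0,1],[68,-72,10,0,1],[102,-108,15,0,1],[136,-144,20,0,1],[170,-180,25,0,1]])

```text
t: 1.2
eef_pos: [0.399, -0.051, 0.1813]
tcp_rot: [3.068, 0.672, 0.002]
force: [0.7, -0.8, -0.2]
opening: 0.0854
```

play_rows(steps=[[34,-36,5,0,1],[68,-72,10,0,1],[102,-108,15,0,1],[136,-144,20,0,1],[170,-180,25,0,1]])

```text
t: 1.7
eef_pos: [0.478, 0.1838, 0.1561]
tcp_rot: [3.068, 0.674, 0.0]
force: [1.1, -0.9, -0.2]
opening: 0.0855
```

play_rows(steps=[[34,-36,5,0,1],[68,-72,10,0,1],[102,-108,15,0,1],[142,-146,20,0,1],[142,-146,25,0,1]])

```text
t: 2.2
eef_pos: [0.5466, 0.3788, 0.1304]
tcp_rot: [-3.065, -0.679, -0.003]
force: [0.7, -0.4, 0.4]
opening: 0.0858
```

```bash
python3 -c "
from h import *
plan((546,374,10,None))
cv2.imwrite('pics/a1.png',np.hstack([cv2.resize(imaging.read_camera('top')[120:330,20:230],(400,400)),cv2.resize(imaging.read_camera('scene')[220:420,280:480],(400,400))]))"
```

```text
t 2.2 at [546.6 378.8 130.4] yaw 25.0 open 85.8 F [ 0.7 -0.4  0.4]
(546, 374, 10, None) -> [ -2.6   4.1 120.4   0. ]
```

View pics/a1.png

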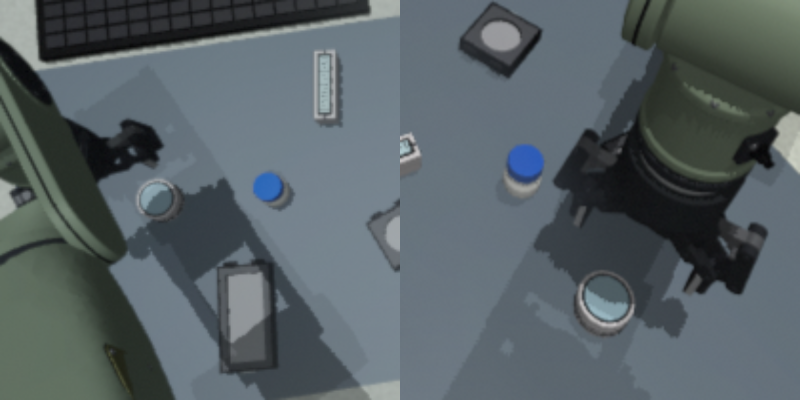

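The fingers straddle the flat and clear the jar: in the scene half, the flat is at (605,300) and the jar at (523,170). I'll descend and grip.

play_rows(steps=[[-2.6,4.1,40,0,1],[-2.6,4.1,80,0,1],[-2.6,4.1,110,0,1],[-2.6,4.1,121,0,1],[-2.6,4.1,121,0,1]], force=40)

```text
t: 2.8
eef_pos: [0.5434, 0.3667, 0.0086]
tcp_rot: [3.068, 0.671, -0.007]
force: [0.5, 0.5, -0.1]
opening: 0.0854
```

play_rows(steps=[[0,0,0,0,-0.5],[0,0,0,0,-0.5],[0,0,0,0,-0.5],[0,0,0,0,-0.5],[0,0,0,0,-0.5]])

```text
t: 3.3
eef_pos: [0.5471, 0.37, 0.0135]
tcp_rot: [-3.067, -0.673, -0.008]
force: [-1.4, -0.7, 5.9]
opening: 0.0479
```

play_rows(steps=[[0,0,0,0,-0.5],[0,0,0,0,-0.5],[0,0,0,0,-0.5],[0,0,0,0,-0.5],[0,0,0,0,-0.5]])

```text
t: 3.8
eef_pos: [0.5472, 0.3701, 0.0135]
tcp_rot: [-3.067, -0.673, -0.008]
force: [-1.3, -0.7, 6.7]
opening: 0.0486
```

play_rows(steps=[[0,0,-10,0,-0.5],[0,0,-35,0,-0.5],[0,0,-70,0,-0.5],[0,0,-100,0,-0.5],[0,0,-120,0,-0.5]])

```text
t: 4.3
eef_pos: [0.546, 0.3694, 0.1337]
tcp_rot: [-3.068, -0.673, -0.006]
force: [0.5, 0.9, -1.8]
opening: 0.0486
```

play_rows(steps=[[0,0,0,0,-0.5]])

```text
t: 4.4
eef_pos: [0.5477, 0.3702, 0.1354]
tcp_rot: [-3.067, -0.673, -0.014]
force: [0.3, 0.3, -1.0]
opening: 0.0487
```

```bash
python3 -c "
from h import *
plan((657.5,-129,130,None))
cv2.imwrite('pics/a2.png',np.hstack([cv2.resize(imaging.read_camera('top')[120:330,20:230],(400,400)),cv2.resize(imaging.read_camera('scene')[220:420,280:480],(400,400))]))"
```

```text
t 4.4 at [547.7 370.2 135.4] yaw 24.8 open 48.7 F [ 0.3  0.3 -1. ]
(657.5, -129, 130, None) -> [-109.3  499.4    5.4    0. ]
```

View pics/a2.png

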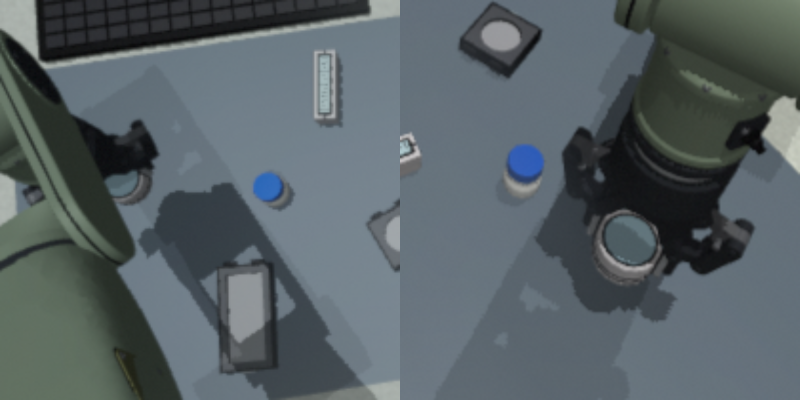

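play_rows(steps=[[-8,35,0,0,-0.5],[-16,72,0,0,-0.5],[-24,110,0,0,-0.5],[-32,148,0,0,-0.5],[-41,186,0,0,-0.5]])

```text
t: 5.0
eef_pos: [0.5839, 0.181, 0.1275]
tcp_rot: [-3.068, -0.673, 0.008]
force: [0.1, 0.5, -0.9]
opening: 0.0483
```

play_rows(steps=[[-8,38,0,0,-0.5],[-16,76,0,0,-0.5],[-24,114,0,0,-0.5],[-32,152,0,0,-0.5],[-41,186,0,0,-0.5]])

```text
t: 5.5
eef_pos: [0.6247, -0.005, 0.1275]
tcp_rot: [-3.067, -0.672, 0.007]
force: [-0.2, -0.6, -1.4]
opening: 0.0483
```

play_rows(steps=[[-8,35,0,0,-0.5],[-16,70,0,0,-0.5],[-24,105,0,0,-0.5],[-27,127,0,0,-0.5],[-27,127,0,0,-0.5]])

```text
t: 6.0
eef_pos: [0.6544, -0.1329, 0.1283]
tcp_rot: [-3.069, -0.667, 0.003]
force: [0.6, 0.2, -1.1]
opening: 0.0485
```

play_rows(steps=[[0,0,0,0,-0.5],[0,0,0,0,-0.5]])

```text
t: 6.2
eef_pos: [0.6542, -0.1283, 0.1292]
tcp_rot: [-3.066, -0.675, 0.003]
force: [1.2, 0.5, -1.0]
opening: 0.0485
```

```bash
python3 -c "
from h import *
plan((657.5,-129,130,None))
for z in(.14,.146,.152,.158): print(z,cast('scene',(395,340),z).round(4))
cv2.imwrite('pics/a3.png',np.hstack([cv2.resize(imaging.read_camera('top')[90:240,230:380],(400,400)),cv2.resize(imaging.read_camera('scene')[110:280,130:300],(400,400))]))"
```

```text
t 6.2 at [ 654.2 -128.3  129.2] yaw 24.8 open 48.5 F [ 1.2  0.5 -1. ]
(657.5, -129, 130, None) -> [ 2.7  2.1 -0.8  0. ]
0.14 [0.5423 0.3684 0.14  ]
0.146 [0.545  0.3697 0.146 ]
0.152 [0.5478 0.371  0.152 ]
0.158 [0.5505 0.3724 0.158 ]
```

View pics/a3.png

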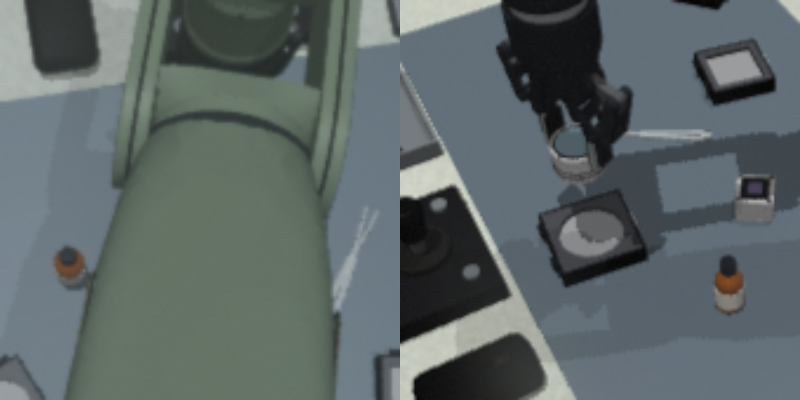

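The flat hangs level above its case; in the scene half it's at (575,145) and the recess at (598,232). I'll lower to about 4 mm above the floor, settle and check.

play_rows(steps=[[2.7,2,30,0,-0.5],[2.7,2,60,0,-0.5],[2.7,2,82,0,-0.5],[2.7,2,94,0,-0.5],[2.7,2,97,0,-0.5]])

```text
t: 6.8
eef_pos: [0.6568, -0.1293, 0.0314]
tcp_rot: [-3.066, -0.674, 0.005]
force: [0.1, 0.5, -1.6]
opening: 0.0484
```

play_rows(steps=[[0,0,0,0,-0.5],[0,0,0,0,-0.5],[0,0,0,0,-0.5]])

```text
t: 7.1
eef_pos: [0.6596, -0.131, 0.0352]
tcp_rot: [3.067, 0.673, 0.005]
force: [0.5, 0.1, -1.9]
opening: 0.0483
```

```bash
python3 -c "
from h import *
plan((657.5,-129,27.5,None))
cv2.imwrite('pics/a4.png',cv2.resize(imaging.read_camera('scene')[150:270,150:280],(650,600),interpolation=cv2.INTER_CUBIC))"
```

```text
t 7.1 at [ 659.6 -131.    35.2] yaw 24.7 open 48.3 F [ 0.5  0.1 -1.9]
(657.5, -129, 27.5, None) -> [-1.  -2.7  7.7  0. ]
```

View pics/a4.png

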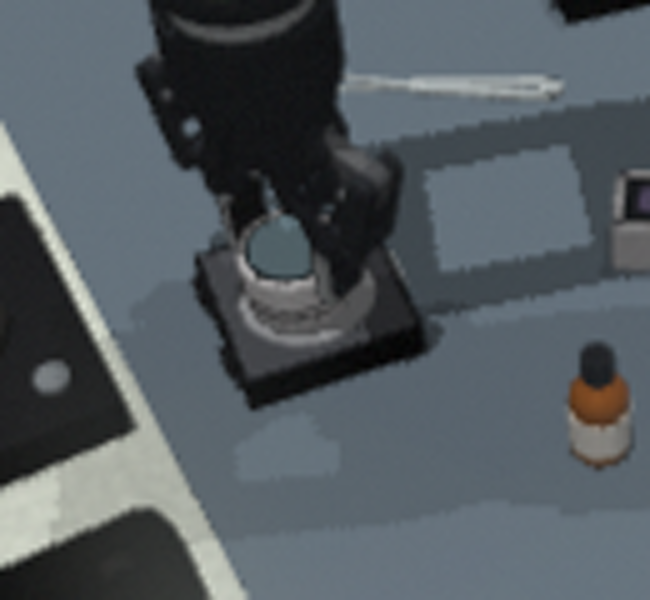

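The flat is hovering at (280,270) in the crop, inside the outline of its recess (centre about (305,310)). I'll see whether the pose is still settling.

play_rows(steps=[[0,0,0,0,-0.5]])

```text
t: 7.25
eef_pos: [0.6588, -0.1309, 0.0344]
tcp_rot: [3.068, 0.673, 0.002]
force: [0.0, -0.5, -1.3]
opening: 0.0486
```

play_rows(steps=[[0,0,0,0,-0.5],[0,0,0,0,-0.5]])

```text
t: 7.45
eef_pos: [0.6582, -0.1307, 0.0335]
tcp_rot: [3.069, 0.673, 0.0]
force: [-0.1, -0.1, -1.9]
opening: 0.048
```

play_rows(steps=[[0,0,1,0,-0.5],[0,0,2,0,-0.5],[0,0,3,0,-0.5],[0,0,4,0,-0.5],[0,0,4.5,0,-0.5]])

```text
t: 7.95
eef_pos: [0.658, -0.1306, 0.0285]
tcp_rot: [-3.068, -0.673, 0.001]
force: [0.1, 0.3, -1.7]
opening: 0.0479
```

play_rows(steps=[[0,0,0,0,-0.5],[0,0,0,0,-0.5],[0,0,0,0,-0.5]])

```text
t: 8.25
eef_pos: [0.6583, -0.1307, 0.0289]
tcp_rot: [3.069, 0.673, 0.0]
force: [-0.3, -0.4, -1.6]
opening: 0.0485
```

Still hanging free (Fz −1.6). I'll lower it the last bit.

play_rows(steps=[[0,0,1,0,-0.5],[0,0,1.5,0,-0.5],[0,0,2,0,-0.5],[0,0,2,0,-0.5],[0,0,2,0,-0.5]])

```text
t: 8.75
eef_pos: [0.6582, -0.1307, 0.0275]
tcp_rot: [3.069, 0.673, 0.0]
force: [-3.4, -0.3, 4.9]
opening: 0.0481
```

Contact came at 27.5 mm, as predicted. Release, rise, and head for the ball.

play_rows(steps=[[0,0,0,0,0.4],[0,0,0,0,0.6],[0,0,0,0,0.8],[0,0,0,0,1],[0,0,0,0,1]])

```text
t: 9.25
eef_pos: [0.6581, -0.1306, 0.0266]
tcp_rot: [-3.069, -0.673, 0.0]
force: [0.4, 0.7, 0.7]
opening: 0.0851
```

play_rows(steps=[[0,0,-10,0,1],[0,0,-35,0,1],[0,0,-70,0,1],[0,0,-105,0,1],[0,0,-105,0,1]])

```text
t: 9.75
eef_pos: [0.663, -0.1322, 0.1402]
tcp_rot: [3.061, 0.672, 0.019]
force: [0.7, -0.8, 1.0]
opening: 0.0853
```

```bash
python3 -c "
from h import *
plan((555,-397.5,120,None),(555,-397.5,10,None))"
```

```text
t 9.8 at [ 663.  -132.2  140.2] yaw 24.7 open 85.3 F [ 0.7 -0.8  1. ]
(555, -397.5, 120, None) -> [-209.1  195.8   20.2    0. ]
(555, -397.5, 10, None) -> [  0.   0. 110.   0.]
```

play_rows(steps=[[-25,24,0,0,1],[-55,53,0,0,1],[-87,84,0,0,1],[-119,115,0,0,1],[-150,146,4,0,1]])

```text
t: 10.25
eef_pos: [0.5826, -0.3277, 0.1285]
tcp_rot: [3.068, 0.673, 0.001]
force: [0.2, -0.0, -1.2]
opening: 0.0858
```

play_rows(steps=[[-28,27,2,0,1],[-46,45,5,0,1],[-55,53.5,8,0,1],[-55,53.5,8,0,1],[-55,53.5,8,0,1]])

```text
t: 10.75
eef_pos: [0.5557, -0.3964, 0.1195]
tcp_rot: [-3.067, -0.673, -0.0]
force: [0.7, 0.4, -0.4]
opening: 0.0853
```

```bash
python3 -c "
from h import *
plan((555,-397.5,120,None),(555,-397.5,10,None))
cv2.imwrite('pics/a5.png',np.hstack([cv2.resize(imaging.read_camera('top')[110:230,260:470],(400,228)),cv2.resize(imaging.read_camera('scene')[80:240,140:300],(400,400))[80:308]]))"
```

```text
t 10.8 at [ 555.7 -396.4  119.5] yaw 24.8 open 85.3 F [ 0.7  0.4 -0.4]
(555, -397.5, 120, None) -> [-1.1  0.7 -0.5  0. ]
(555, -397.5, 10, None) -> [  0.   0. 110.   0.]
```

View pics/a5.png

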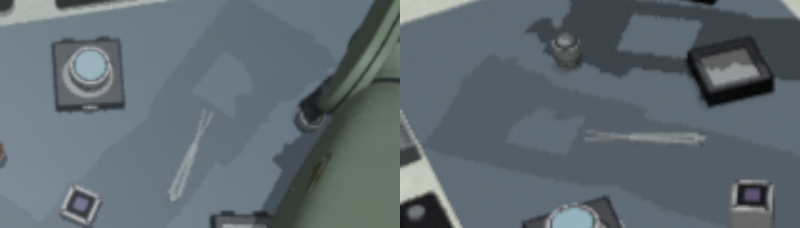

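The flat stands in its recess. The ball shows at (567,50) in the scene half, with the gripper above it. I'll check the ball's position once and then grasp.

```bash
python3 -c "
from h import *
print(cast('scene',(206.8,132.8),.015),cast('scene',(206.8,129),.036))
for n,z in(('top',.03),('scene',.03)):
  im=cv2.imread(f'pics/{n}0.png').astype(int); g=im.max(2)
  u=(424,172) if n=='top' else (207,131)
  w=g[u[1]-13:u[1]+14,u[0]-13:u[0]+14]; bg=im[u[1]-13:u[1]+14,u[0]-13:u[0]+14].reshape(-1,3); bg=np.median(bg,0)
  # neutral (non blue) pixels belong to the steel
  d=im[u[1]-13:u[1]+14,u[0]-13:u[0]+14]; m=((d[...,0]-d[...,2])<8).astype(np.uint8)
  k,l,s,c=cv2.connectedComponentsWithStats(m); i=1+np.argmax(s[1:,4]); print(n,s[i],c[i]+np.array(u)-13,cast(n,c[i]+np.array(u)-13,.018).round(4))
"
```

```text
[ 0.55354135 -0.3970053   0.015     ] [ 0.5547042  -0.38716091  0.036     ]
top [ 5 16  2  2  3] [416.66666667 175.33333333] [ 0.5494 -0.3797  0.018 ]
scene [  8   9  11  13 114] [206.61403509 133.24561404] [ 0.5559 -0.3919  0.018 ]
```

play_rows(steps=[[0,0,30,0,1],[0,0,65,0,1],[0,0,95,0,0.6],[0,0,107,0,0.4],[0,0,108.5,0,0.2]])

```text
t: 11.35
eef_pos: [0.5548, -0.3952, 0.0091]
tcp_rot: [-3.064, -0.675, 0.004]
force: [-0.2, 0.8, 0.4]
opening: 0.0513
```

play_rows(steps=[[0,0,0,0,0.2],[0,0,0,0,0],[0,0,0,0,-0.2],[0,0,0,0,-0.9],[0,0,0,0,-0.9]])

```text
t: 11.85
eef_pos: [0.5567, -0.3986, 0.0136]
tcp_rot: [3.066, 0.672, 0.004]
force: [1.1, 1.3, 6.4]
opening: 0.0282
```

play_rows(steps=[[0,0,0,0,-0.9],[0,0,0,0,-0.9],[0,0,0,0,-0.9]])

```text
t: 12.15
eef_pos: [0.5567, -0.3986, 0.0136]
tcp_rot: [3.066, 0.672, 0.003]
force: [-0.0, 0.9, 6.0]
opening: 0.0283
```

play_rows(steps=[[0,0,-10,0,-0.9],[0,0,-35,0,-0.9],[0,0,-70,0,-0.9],[0,0,-105,0,-0.9],[0,0,-115,0,-0.9]])

```text
t: 12.65
eef_pos: [0.5577, -0.3998, 0.1318]
tcp_rot: [3.061, 0.671, 0.008]
force: [0.5, -0.9, -0.5]
opening: 0.0284
```

play_rows(steps=[[0,0,0,0,-0.9],[0,0,0,0,-0.9]])

```text
t: 12.85
eef_pos: [0.5545, -0.3968, 0.1244]
tcp_rot: [-3.066, -0.672, 0.003]
force: [0.6, 0.1, -1.2]
opening: 0.0282
```

```bash
python3 -c "
from h import *
plan((459,82,125,None))"
```

```text
t 12.8 at [ 554.5 -396.8  124.4] yaw 24.7 open 28.2 F [ 0.6  0.1 -1.2]
(459, 82, 125, None) -> [ 113.6 -474.8   -0.6    0. ]
```

play_rows(steps=[[7,-30,0,0,-0.9],[15,-63,0,0,-0.9],[24,-100,0,0,-0.9],[33,-138,0,0,-0.9],[42,-176,0,0,-0.9]])

```text
t: 13.35
eef_pos: [0.5175, -0.2177, 0.123]
tcp_rot: [-3.065, -0.671, 0.007]
force: [0.7, -0.1, -1.6]
opening: 0.0284
```

play_rows(steps=[[9,-38,0,0,-0.9],[18,-76,0,0,-0.9],[27,-114,0,0,-0.9],[36,-152,0,0,-0.9],[45,-188,0,0,-0.9]])

```text
t: 13.85
eef_pos: [0.4793, -0.0286, 0.1235]
tcp_rot: [-3.066, -0.672, 0.008]
force: [0.2, -0.2, -1.1]
opening: 0.0283
```

play_rows(steps=[[9,-36,0,0,-0.9],[18,-70,0,0,-0.9],[25,-98,0,0,-0.9],[26.5,-111,0,0,-0.9],[26.5,-111,0,0,-0.9]])

```text
t: 14.35
eef_pos: [0.4575, 0.0824, 0.1243]
tcp_rot: [-3.067, -0.677, 0.007]
force: [-0.5, -1.1, -1.3]
opening: 0.0281
```

play_rows(steps=[[0,0,25,0,-0.9],[0,0,55,0,-0.9],[0,0,80,0,-0.9],[0,0,91,0,-0.9],[0,0,91,0,-0.9]])

```text
t: 14.85
eef_pos: [0.4579, 0.0802, 0.0332]
tcp_rot: [-3.068, -0.671, 0.008]
force: [-0.1, 0.2, -2.0]
opening: 0.0279
```

play_rows(steps=[[0,0,0,0,-0.9],[0,0,0,0,-0.9],[0,0,0,0,-0.9],[0,0,0,0,-0.9]])

```text
t: 15.25
eef_pos: [0.4607, 0.0813, 0.0363]
tcp_rot: [3.068, 0.673, 0.003]
force: [0.2, 1.0, -1.3]
opening: 0.0285
```

```bash
python3 -c "
from h import *
plan((459,82,27.6,None))
cv2.imwrite('pics/a6.png',cv2.resize(imaging.read_camera('scene')[180:290,270:390],(654,600),interpolation=cv2.INTER_CUBIC))"
```

```text
t 15.2 at [460.7  81.3  36.3] yaw 24.7 open 28.5 F [ 0.2  1.  -1.3]
(459, 82, 27.6, None) -> [-1.2 -1.4  8.7  0. ]
```

View pics/a6.png

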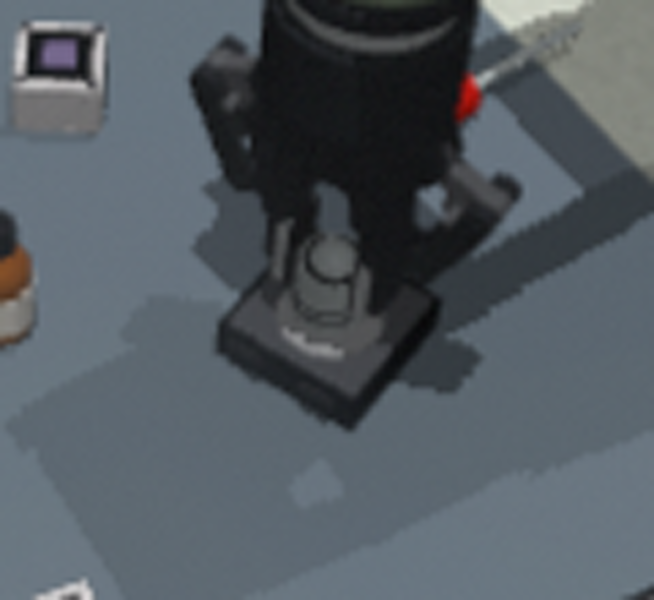

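The ball standard hovers over its recess at (328,285), centred. I'll lower it gently.

play_rows(steps=[[0,0,1.5,0,-0.9],[0,0,3,0,-0.9],[0,0,4,0,-0.9],[0,0,4.5,0,-0.9],[0,0,5,0,-0.9]])

```text
t: 15.8
eef_pos: [0.4597, 0.0813, 0.0301]
tcp_rot: [-3.069, -0.673, 0.0]
force: [-0.3, 0.2, -2.0]
opening: 0.028
```

play_rows(steps=[[0,0,0.5,0,-0.9],[0,0,1,0,-0.9],[0,0,1.5,0,-0.9],[0,0,1.5,0,-0.9]])

```text
t: 16.2
eef_pos: [0.4597, 0.0813, 0.0287]
tcp_rot: [-3.069, -0.673, 0.0]
force: [-0.9, -0.5, -0.3]
opening: 0.0285
```

play_rows(steps=[[0,0,0.5,0,-0.9],[0,0,1,0,-0.9],[0,0,1.3,0,-0.9],[0,0,1.3,0,-0.9]])

```text
t: 16.6
eef_pos: [0.4598, 0.0813, 0.0276]
tcp_rot: [-3.069, -0.673, 0.0]
force: [-0.5, 0.7, 0.8]
opening: 0.0287
```

play_rows(steps=[[0,0,0,0,-0.1],[0,0,0,0,0.2],[0,0,0,0,0.5],[0,0,0,0,0.8],[0,0,0,0,0.8]])

```text
t: 17.1
eef_pos: [0.4598, 0.0813, 0.0275]
tcp_rot: [3.069, 0.673, 0.0]
force: [-0.4, 0.1, -0.2]
opening: 0.0767
```

play_rows(steps=[[0,0,-10,0,0.9],[0,0,-35,0,1],[0,0,-70,0,1],[0,0,-95,0,1],[0,0,-95,0,1]])

```text
t: 17.6
eef_pos: [0.4636, 0.0813, 0.1274]
tcp_rot: [3.066, 0.673, 0.015]
force: [-0.2, -0.2, 0.8]
opening: 0.0855
```

play_rows(steps=[[0,0,0,0,1],[0,0,0,0,1]])

```text
t: 17.8
eef_pos: [0.4586, 0.0813, 0.1215]
tcp_rot: [-3.068, -0.673, 0.003]
force: [-0.7, -0.9, -0.4]
opening: 0.0854
```

```bash
python3 -c "
from h import *
plan((490,-90,125,-32),(490,-90,10,None))"
```

```text
t 17.8 at [458.6  81.3 121.5] yaw 24.7 open 85.4 F [-0.7 -0.9 -0.4]
(490, -90, 125, -32) -> [-43.2 168.7  -3.5  56.7]
(490, -90, 10, None) -> [  0.  -0. 115.   0.]
```

play_rows(steps=[[-9,34,-1,8,1],[-18,70,-2,16,1],[-28,106,-3,24,1],[-36,140,-3,32,1],[-43,168,-3,40,1]])

```text
t: 18.3
eef_pos: [0.49, -0.0907, 0.1238]
tcp_rot: [-3.112, 0.427, 0.005]
force: [0.1, -0.0, -0.4]
opening: 0.0853
```

play_rows(steps=[[0,0,0,8,1],[0,0,0,16.7,1],[0,0,0,16.7,1],[0,0,0,16.7,1]])

```text
t: 18.7
eef_pos: [0.4901, -0.0889, 0.1242]
tcp_rot: [-3.021, 0.86, 0.004]
force: [1.3, -0.2, -1.2]
opening: 0.0852
```

```bash
python3 -c "
from h import *
plan((490,-90,10,-32))
cv2.imwrite('pics/a7.png',np.hstack([cv2.resize(imaging.read_camera('top')[130:290,200:360],(400,400)),cv2.resize(imaging.read_camera('scene')[140:260,200:320],(400,400))]))"
```

```text
t 18.7 at [490.1 -88.9 124.2] yaw -31.8 open 85.2 F [ 1.3 -0.2 -1.2]
(490, -90, 10, -32) -> [  0.5   0.9 114.2   0.2]
```

View pics/a7.png

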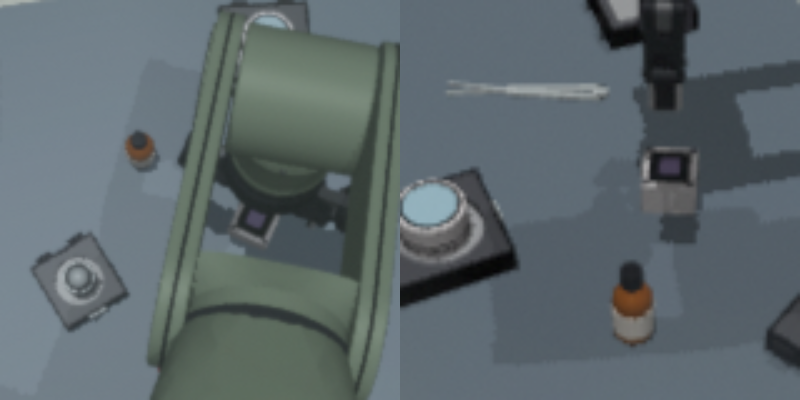

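The gripper is lined up over the grating: in the scene half the finger is end-on above the block at (668,180), and the dropper is clear. The ball is seated, at (80,280) in the left half. Grasp.

play_rows(steps=[[0,0,30,0,1],[0,0,65,0,1],[0,0,95,0,1],[0,0,111,0,1],[0,0,113,0,1]])

```text
t: 19.3
eef_pos: [0.4885, -0.0881, 0.0099]
tcp_rot: [-3.021, 0.862, 0.009]
force: [-0.7, -0.0, -0.2]
opening: 0.0853
```

play_rows(steps=[[0,0,0,0,0.4],[0,0,0,0,0.2],[0,0,0,0,0],[0,0,0,0,-0.2],[0,0,0,0,-0.6]])

```text
t: 19.8
eef_pos: [0.4926, -0.0899, 0.0141]
tcp_rot: [3.02, -0.864, 0.005]
force: [-0.6, 0.1, 6.4]
opening: 0.0389
```

play_rows(steps=[[0,0,0,0,-0.6],[0,0,0,0,-0.6],[0,0,0,0,-0.6]])

```text
t: 20.1
eef_pos: [0.4926, -0.0899, 0.0141]
tcp_rot: [3.02, -0.865, 0.005]
force: [-0.6, 0.6, 6.8]
opening: 0.0391
```

play_rows(steps=[[0,0,-10,0,-0.6],[0,0,-35,0,-0.6],[0,0,-70,0,-0.6],[0,0,-105,0,-0.6],[0,0,-115,0,-0.6]])

```text
t: 20.6
eef_pos: [0.4936, -0.0901, 0.1317]
tcp_rot: [3.02, -0.865, 0.012]
force: [0.6, -1.1, -1.3]
opening: 0.0391
```

play_rows(steps=[[0,0,0,0,-0.6],[0,0,0,0,-0.6]])

```text
t: 20.8
eef_pos: [0.4897, -0.0888, 0.1261]
tcp_rot: [-3.02, 0.865, 0.004]
force: [-0.6, -0.4, -1.9]
opening: 0.039
```

```bash
python3 -c "
from h import *
plan((409,-282,125,-10.3))
cv2.imwrite('pics/a8.png',cv2.resize(imaging.read_camera('scene')[130:250,220:350],(650,600),interpolation=cv2.INTER_CUBIC))"
```

```text
t 20.8 at [489.7 -88.8 126.1] yaw -32.0 open 39.0 F [-0.6 -0.4 -1.9]
(409, -282, 125, -10.3) -> [ 33.8 206.6   1.1 -21.7]
```

View pics/a8.png

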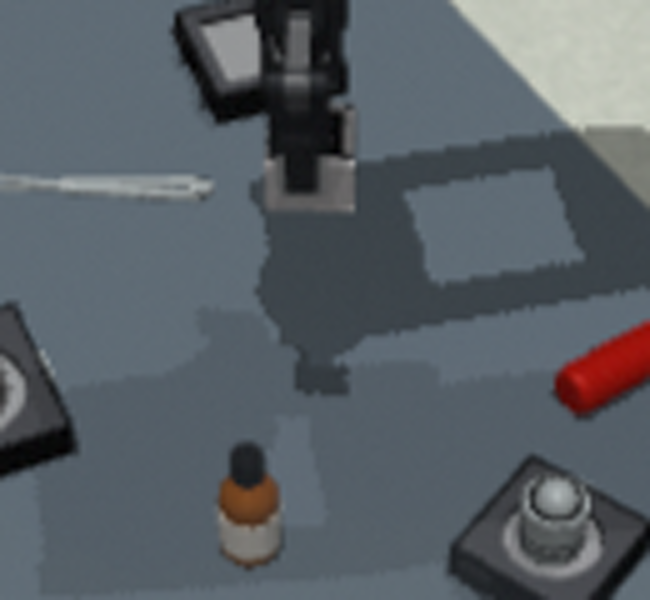

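The grating is held level, with its centre about 3 mm toward −x of the tool (block 265–357, finger at 303). I'll compensate for that and move to its case.

play_rows(steps=[[6,32,0,-5,-0.6],[13,70,0,-10,-0.6],[20,110,0,-15,-0.6],[27,150,0,-20,-0.6],[34,188,0,-21.7,-0.6]])

```text
t: 21.35
eef_pos: [0.4182, -0.267, 0.125]
tcp_rot: [-3.126, 0.277, 0.006]
force: [0.8, 0.5, -2.1]
opening: 0.0387
```

play_rows(steps=[[-0.5,18,0,0,-0.6],[-0.5,18,20,0,-0.6],[-0.5,18,50,0,-0.6],[-0.5,18,78,0,-0.6],[-0.5,18,90,0,-0.6]])

```text
t: 21.85
eef_pos: [0.4133, -0.2814, 0.0326]
tcp_rot: [-3.123, 0.281, 0.012]
force: [-1.1, 0.5, -1.2]
opening: 0.0389
```

play_rows(steps=[[0,0,0,0,-0.6],[0,0,0,0,-0.6],[0,0,0,0,-0.6],[0,0,0,0,-0.6],[0,0,0,0,-0.6]])

```text
t: 22.35
eef_pos: [0.4174, -0.2851, 0.0387]
tcp_rot: [3.127, -0.28, 0.003]
force: [-1.0, 0.4, -1.8]
opening: 0.0391
```

```bash
python3 -c "
from h import *
plan((412,-282.5,28.1,-10.3))
cv2.imwrite('pics/a9.png',np.hstack([cv2.resize(imaging.read_camera('scene')[90:190,210:320],(440,400),interpolation=cv2.INTER_CUBIC),cv2.resize(imaging.read_camera('top')[190:290,340:430],(360,400),interpolation=cv2.INTER_CUBIC)]))"
```

```text
t 22.4 at [ 417.4 -285.1   38.7] yaw -10.2 open 39.1 F [-1.   0.4 -1.8]
(412, -282.5, 28.1, -10.3) -> [-5.8 -1.6 10.6  0.1]
```

View pics/a9.png

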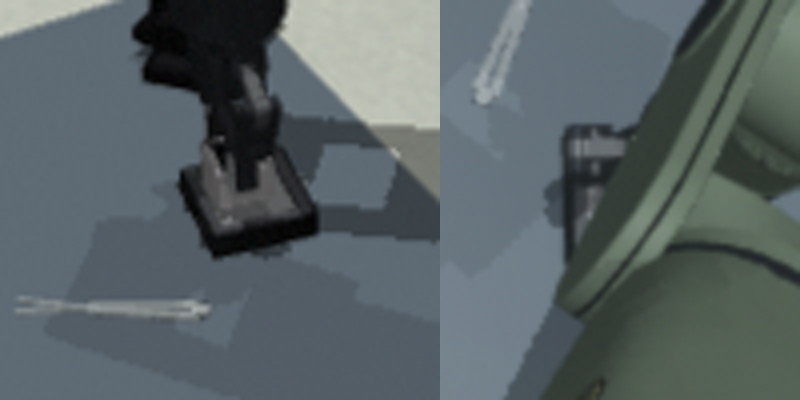

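The grating hovers over its recess, at (243,175) in the left half, low contrast in shadow. I'll correct in x and lower slowly.

play_rows(steps=[[-1,0,1,0,-0.6],[-2,0,2,0,-0.6],[-3,0,3,0,-0.6],[-3,0,4,0,-0.6],[-3,0,4,0,-0.6]])

```text
t: 22.95
eef_pos: [0.4135, -0.2837, 0.0332]
tcp_rot: [-3.129, 0.281, 0.001]
force: [-0.2, -0.2, -2.1]
opening: 0.0389
```

play_rows(steps=[[0,0,0,0,-0.6],[0,0,0,0,-0.6],[0,0,0,0,-0.6]])

```text
t: 23.25
eef_pos: [0.4138, -0.284, 0.0335]
tcp_rot: [3.129, -0.281, 0.0]
force: [-0.3, 0.4, -2.1]
opening: 0.0389
```

play_rows(steps=[[-1,-1,1,0,-0.6],[-1.5,-1.5,2,0,-0.6],[-1.5,-1.5,3,0,-0.6],[-1.5,-1.5,4,0,-0.6],[-1.5,-1.5,4,0,-0.6]])

```text
t: 23.75
eef_pos: [0.4124, -0.282, 0.0293]
tcp_rot: [-3.129, 0.281, 0.0]
force: [-0.3, -1.0, -1.5]
opening: 0.0391
```

play_rows(steps=[[0,0,0.5,0,-0.6],[0,0,1,0,-0.6],[0,0,1.5,0,-0.6],[0,0,1.5,0,-0.6]])

```text
t: 24.15
eef_pos: [0.4126, -0.2822, 0.0281]
tcp_rot: [3.129, -0.281, 0.0]
force: [-1.1, 0.7, -0.2]
opening: 0.0388
```

play_rows(steps=[[0,0,0.4,0,-0.6],[0,0,0.8,0,-0.6],[0,0,0.8,0,-0.6]])

```text
t: 24.45
eef_pos: [0.4125, -0.2822, 0.0281]
tcp_rot: [-3.129, 0.281, 0.0]
force: [-2.8, 1.9, 6.6]
opening: 0.0392
```

play_rows(steps=[[0,0,0,0,0],[0,0,0,0,0.2],[0,0,0,0,0.5],[0,0,0,0,0.8],[0,0,0,0,0.8]])

```text
t: 24.95
eef_pos: [0.4125, -0.2821, 0.0271]
tcp_rot: [-3.129, 0.281, 0.0]
force: [-0.6, -0.4, -0.5]
opening: 0.0764
```

play_rows(steps=[[0,0,-10,0,0.9],[0,0,-35,0,1],[0,0,-70,0,1],[0,0,-97,0,1],[0,0,-97,0,1]])

```text
t: 25.45
eef_pos: [0.4155, -0.2849, 0.1296]
tcp_rot: [3.122, -0.28, 0.013]
force: [0.5, -0.3, -0.5]
opening: 0.0854
```

play_rows(steps=[[0,0,0,0,1],[0,0,0,0,1]])

```text
t: 25.65
eef_pos: [0.4118, -0.2814, 0.1233]
tcp_rot: [-3.128, 0.281, 0.003]
force: [0.2, 0.6, -0.6]
opening: 0.0853
```

```bash
python3 -c "
from h import *
plan((659,153,125,-7),(659,153,11,None))"
```

```text
t 25.6 at [ 411.8 -281.4  123.3] yaw -10.3 open 85.3 F [ 0.2  0.6 -0.6]
(659, 153, 125, -7) -> [ 165.9 -471.5   -1.7   -3.3]
(659, 153, 11, None) -> [  0.  -0. 114.   0.]
```

play_rows(steps=[[10,-30,0,0,1],[22,-65,0,0,1],[35,-102,0,0,1],[48,-140,0,0,1],[60,-175,0,0,1]])

```text
t: 26.15
eef_pos: [0.502, -0.1186, 0.1224]
tcp_rot: [-3.128, 0.281, 0.005]
force: [-0.5, -0.2, 0.8]
opening: 0.0855
```

play_rows(steps=[[13,-38,0,0,1],[26,-76,0,0,1],[39,-114,0,0,1],[52,-152,0,0,1],[65,-187,0,0,1]])

```text
t: 26.65
eef_pos: [0.5991, 0.0537, 0.122]
tcp_rot: [3.129, -0.28, -0.006]
force: [0.8, 0.1, 0.3]
opening: 0.0854
```

play_rows(steps=[[13,-38,0,0,1],[26,-73,-1,0,1],[38,-100,-2,-3.3,1],[41,-109.5,-2,-3.3,1],[41,-109.5,-2,-3.3,1]])

```text
t: 27.15
eef_pos: [0.6589, 0.1532, 0.1242]
tcp_rot: [3.135, -0.189, -0.005]
force: [-0.4, 0.3, -0.2]
opening: 0.0855
```

play_rows(steps=[[0,0,0,0,1],[0,0,0,0,1]])

```text
t: 27.35
eef_pos: [0.6588, 0.1507, 0.1255]
tcp_rot: [3.135, -0.193, -0.003]
force: [0.7, 0.1, -0.1]
opening: 0.0854
```

```bash
python3 -c "
from h import *
plan((659,153,11,-7))
cv2.imwrite('pics/a10.png',np.hstack([cv2.resize(imaging.read_camera('top')[190:290,340:440],(400,400),interpolation=cv2.INTER_CUBIC),cv2.resize(imaging.read_camera('scene')[230:350,210:330],(400,400),interpolation=cv2.INTER_CUBIC)]))"
```

```text
t 27.4 at [658.8 150.7 125.5] yaw -7.1 open 85.4 F [ 0.7  0.1 -0.1]
(659, 153, 11, -7) -> [-1.000e-01 -2.300e+00  1.145e+02 -1.000e-01]
```

View pics/a10.png

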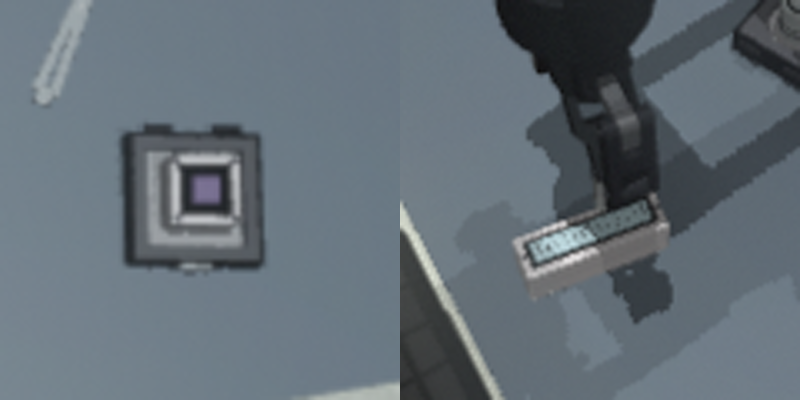

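The grating sits square in its recess: top at (205,190), recess centre (195,198), which is the expected parallax. The gripper is lined up over the scale. Grasp it.

play_rows(steps=[[0,-1,30,0,1],[0,-1,65,0,1],[0,-1,95,0,1],[0,-1,112,0,1],[0,-1,114,0,1]])

```text
t: 27.95
eef_pos: [0.6573, 0.1523, 0.0092]
tcp_rot: [3.135, -0.192, -0.009]
force: [-0.1, 0.4, 0.7]
opening: 0.0858
```

play_rows(steps=[[0,0,0,0,0.4],[0,0,0,0,0.1],[0,0,0,0,-0.1],[0,0,0,0,-0.3],[0,0,0,0,-0.9]], force=60)

```text
t: 28.45
eef_pos: [0.6613, 0.1534, 0.0141]
tcp_rot: [-3.135, 0.19, -0.005]
force: [0.3, -0.1, 6.7]
opening: 0.0263
```

play_rows(steps=[[0,0,0,0,-0.9],[0,0,0,0,-0.9],[0,0,0,0,-0.9],[0,0,0,0,-0.9]])

```text
t: 28.85
eef_pos: [0.6612, 0.1534, 0.014]
tcp_rot: [-3.135, 0.19, -0.004]
force: [-0.7, -0.3, 6.6]
opening: 0.0265
```

play_rows(steps=[[0,0,-10,0,-0.9],[0,0,-35,0,-0.9],[0,0,-70,0,-0.9],[0,0,-105,0,-0.9],[0,0,-115,0,-0.9]])

```text
t: 29.35
eef_pos: [0.6626, 0.1536, 0.132]
tcp_rot: [-3.134, 0.191, -0.012]
force: [1.0, 0.5, -1.6]
opening: 0.0263
```

play_rows(steps=[[0,0,0,0,-0.9],[0,0,0,0,-0.9]])

```text
t: 29.55
eef_pos: [0.6584, 0.1531, 0.125]
tcp_rot: [3.135, -0.191, -0.006]
force: [-0.1, 0.1, -3.1]
opening: 0.027
```

```bash
python3 -c "
from h import *
plan((388,283.5,125,-3.8))
for q in((659,153,.04),): print(q)
cv2.imwrite('pics/a11.png',cv2.resize(imaging.read_camera('scene')[220:350,210:350],(646,600),interpolation=cv2.INTER_CUBIC))"
```

```text
t 29.6 at [658.4 153.1 125. ] yaw -7.0 open 27.0 F [-0.1  0.1 -3.1]
(388, 283.5, 125, -3.8) -> [-284.2  -96.7    0.    -3.2]
(659, 153, 0.04)
```

View pics/a11.png

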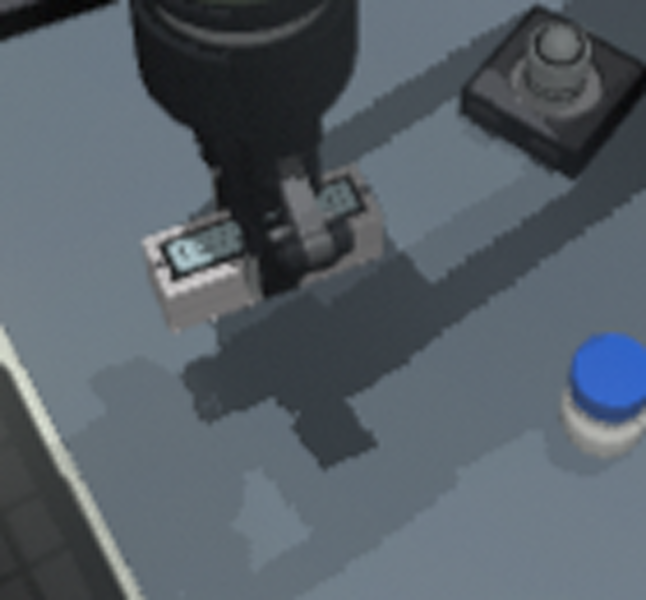

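```bash
python3 -c "
from h import *
print(cast('scene',(267.4,269.6),.141).round(4), 'blower',cast('top',(67,320),.05).round(3))
p=[cast('scene',(210+a/4.614,220+b/4.614),.141) for a,b in((165,290),(383,215),(148,240),(365,170))]
for a,b in((p[0],p[1]),(p[2],p[3])): d=(a-b)[:2]; print(np.hypot(*d).round(4),np.degrees(np.arctan2(d[1],d[0])).round(1))
"
```

```text
[0.6555 0.1545 0.141 ] blower [0.341 0.461 0.05 ]
0.089 -8.1
0.0896 -8.9
```

The scale is held level and about 3 mm toward −x of the tool (top-face length reads 89 mm, as it should). Move it to its case.

play_rows(steps=[[-25,-9,0,0,-0.9],[-55,-19,0,0,-0.9],[-88,-30,0,0,-0.9],[-122,-42,0,0,-0.9],[-158,-54,0,0,-0.9]])

```text
t: 30.1
eef_pos: [0.5067, 0.2259, 0.1244]
tcp_rot: [3.134, -0.192, -0.007]
force: [-0.4, 0.3, -2.4]
opening: 0.0267
```

play_rows(steps=[[-35,-12,0,-1,-0.9],[-70,-24,0,-3.2,-0.9],[-100,-35,0,-3.2,-0.9],[-118,-41,0,-3.2,-0.9],[-123,-42.5,0,-3.2,-0.9]])

```text
t: 30.6
eef_pos: [0.39, 0.2831, 0.1255]
tcp_rot: [3.138, -0.1, -0.005]
force: [0.4, -0.0, -2.7]
opening: 0.0265
```

play_rows(steps=[[0,0,10,0,-0.9],[0,0,40,0,-0.9],[0,0,68,0,-0.9],[0,0,85,0,-0.9],[0,0,89,0,-0.9]])

```text
t: 31.1
eef_pos: [0.3919, 0.2813, 0.0351]
tcp_rot: [3.137, -0.106, -0.007]
force: [-1.1, -0.5, -1.9]
opening: 0.0264
```

play_rows(steps=[[0,0,0,0,-0.9],[0,0,0,0,-0.9],[0,0,0,0,-0.9],[0,0,0,0,-0.9],[0,0,0,0,-0.9]])

```text
t: 31.6
eef_pos: [0.3933, 0.2834, 0.039]
tcp_rot: [-3.139, 0.103, -0.002]
force: [-0.1, -0.3, -2.2]
opening: 0.0267
```

```bash
python3 -c "
from h import *
plan((391,283.3,28,-3.8))
cv2.imwrite('pics/a12.png',cv2.resize(imaging.read_camera('scene')[230:350,350:480],(650,600),interpolation=cv2.INTER_CUBIC))"
```

```text
t 31.6 at [393.3 283.4  39. ] yaw -3.8 open 26.7 F [-0.1 -0.3 -2.2]
(391, 283.3, 28, -3.8) -> [-2.3  0.2 11.   0. ]
```

View pics/a12.png

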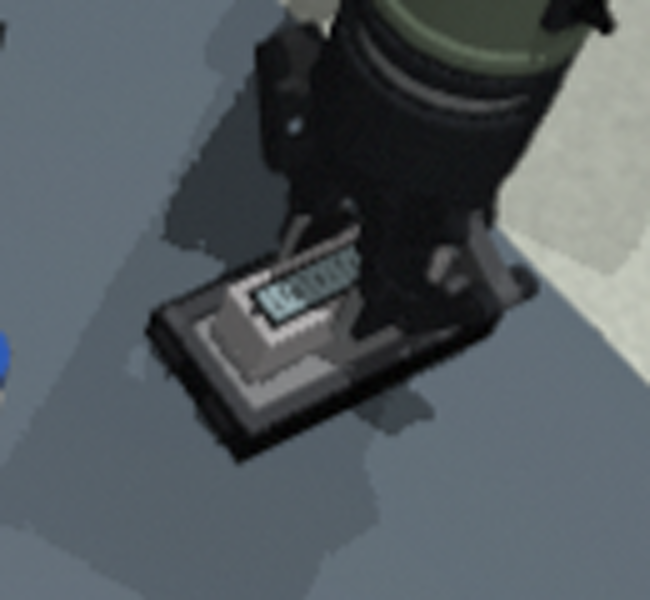

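The scale is parallel to its recess and inside the opening: near-left end at (250,380), recess corner (255,410). Lower.

play_rows(steps=[[-0.5,0,2,0,-0.9],[-1,0,4,0,-0.9],[-1,0,5,0,-0.9],[-1,0,6,0,-0.9],[-1,0,6.5,0,-0.9]])

```text
t: 32.15
eef_pos: [0.3916, 0.2831, 0.0315]
tcp_rot: [3.14, -0.103, -0.001]
force: [0.5, -1.0, -2.7]
opening: 0.0264
```

play_rows(steps=[[0,0,0.5,0,-0.9],[0,0,1,0,-0.9],[0,0,1.5,0,-0.9],[0,0,1.5,0,-0.9],[0,0,1.5,0,-0.9]])

```text
t: 32.65
eef_pos: [0.3918, 0.2832, 0.0302]
tcp_rot: [-3.14, 0.103, -0.0]
force: [0.5, 0.7, -2.7]
opening: 0.0263
```

play_rows(steps=[[0,0,0.5,0,-0.9],[0,0,1,0,-0.9],[0,0,1.5,0,-0.9],[0,0,2,0,-0.9],[0,0,2,0,-0.9]])

```text
t: 33.15
eef_pos: [0.3917, 0.2831, 0.0281]
tcp_rot: [-3.14, 0.103, 0.0]
force: [0.3, 0.9, -2.4]
opening: 0.0265
```

play_rows(steps=[[0,0,0.4,0,-0.9],[0,0,0.8,0,-0.9],[0,0,1.2,0,-0.9],[0,0,1.2,0,-0.9]])

```text
t: 33.55
eef_pos: [0.3917, 0.2832, 0.028]
tcp_rot: [3.14, -0.103, -0.0]
force: [-3.4, -1.8, 7.6]
opening: 0.0265
```

Contact at 28.0 mm, as predicted. Release, rise, and move clear for the final check.

play_rows(steps=[[0,0,0,0,-0.1],[0,0,0,0,0.2],[0,0,0,0,0.5],[0,0,0,0,0.8],[0,0,0,0,0.8]])

```text
t: 34.05
eef_pos: [0.3918, 0.2832, 0.0269]
tcp_rot: [-3.14, 0.103, -0.0]
force: [-0.2, -0.4, -0.4]
opening: 0.0769
```

play_rows(steps=[[0,0,-10,0,0.8],[0,0,-35,0,0.8],[0,0,-75,0,0.8],[0,0,-115,0,0.8],[0,0,-150,0,0.8]])

```text
t: 34.55
eef_pos: [0.392, 0.2833, 0.1798]
tcp_rot: [-3.139, 0.103, -0.003]
force: [1.2, 0.0, 0.2]
opening: 0.0765
```

```bash
python3 -c "
from h import *
plan((330,-100,200,None))"
```

```text
t 34.5 at [392.  283.3 179.8] yaw -3.8 open 76.5 F [1.2 0.  0.2]
(330, -100, 200, None) -> [-36.8 386.6 -20.2   0. ]
```

play_rows(steps=[[0,30,-6,0,0.8],[0,65,-12,0,0.8],[0,102,-20,0,0.8],[0,140,-20,0,0.8],[0,178,-20,0,0.8]])

```text
t: 35.05
eef_pos: [0.3801, 0.1043, 0.1981]
tcp_rot: [-3.14, 0.102, -0.004]
force: [0.1, 0.3, -0.5]
opening: 0.0769
```

play_rows(steps=[[0,38,0,0,0.8],[0,76,0,0,0.8],[0,114,0,0,0.8],[0,150,0,0,0.8],[0,160,0,0,0.8]])

```text
t: 35.55
eef_pos: [0.3695, -0.0568, 0.1979]
tcp_rot: [3.138, -0.11, 0.002]
force: [0.1, 0.1, -0.1]
opening: 0.0767
```

play_rows(steps=[[0,0,0,0,0.8],[0,0,0,0,0.8],[0,0,0,0,0.8],[0,0,0,0,0.8],[0,0,0,0,0.8]])

```text
t: 36.05
eef_pos: [0.3696, -0.0533, 0.1969]
tcp_rot: [-3.14, 0.1, 0.0]
force: [0.2, 0.1, 0.7]
opening: 0.0767
```

```bash
python3 -c "
from h import *
a=imaging.read_camera('top'); b=imaging.read_camera('scene'); t=[]
for k in('case_flat','case_ball','case_grating','case_scale'):
  for im,u in((a,G[k][0]),(b,G[k][1])):
    t.append(cv2.resize(cv2.getRectSubPix(im,(70,70),tuple(map(float,u))),(200,200),interpolation=cv2.INTER_CUBIC))
cv2.imwrite('pics/f1.png',np.vstack([np.hstack(t[:4]),np.hstack(t[4:])]))
for k,p,q in(('dropper',(256,186),(269,223)),('jar',(162,218),(342,299))):
  for n,u,im in(('top',p,a),('scene',q,b)):
    o=cv2.imread(f'pics/{n}0.png'); x,y=u; w=im[y-12:y+13,x-12:x+13].astype(int)
    f=(lambda g: ((g[...,0]-g[...,2]>60) if k=='jar' else (g[...,2]-g[...,0]>30)))
    c=lambda g:np.round(np.argwhere(f(g)).mean(0),1)
    print(k,n,c(o[y-12:y+13,x-12:x+13].astype(int)),c(w))
for k,u in(('case_flat',.044),('case_scale',.044),('case_grating',.044)):
  for n,im,i in(('top',a,0),('scene',b,1)):
    pass
"
```

```text
dropper top [15.7 11.5] [15.7 11.7]
dropper scene [19.  12.2] [19.  12.2]
jar top [11.4 10. ] [11.5 10. ]
jar scene [13.  12.5] [13.  12.5]
```

View pics/f1.png

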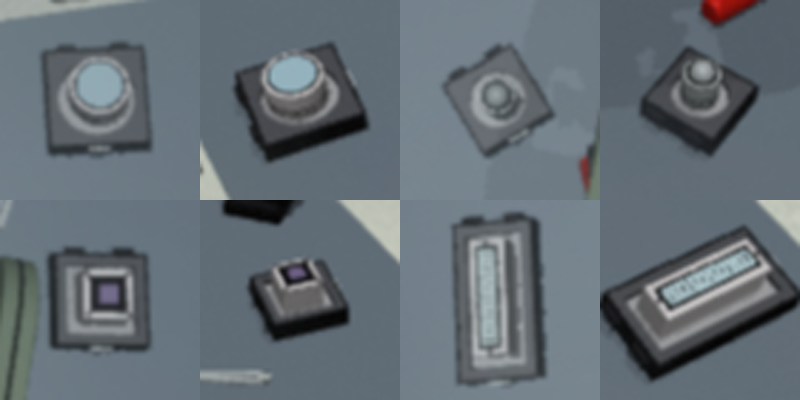

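All four standards stand level and square in their recesses. The dropper and jar have moved by no more than 0.2 px, and the arm is clear. Handing in.

```bash
python3 -c "
from plant import order; print(order.job_done())"
```

```text
the job is handed in; nothing more can be done
None
```

All four standards are back in their matching cases. I placed them in the order flat, ball, grating, scale, and handed the job in at about 36 s of the 99 s allowed.

- **Set down:** each was lowered slowly until the wrist force showed contact. The tool was then 27.5–28.1 mm above the bench, matching the 14 mm recess floor, and I released there. Upward force before release never passed about 8 N.
- **Final views:** both cameras show all four upright inside their recesses. I judged the grating and line scale to be square by eye. The gripper had been set to the case angles I measured at the start (−10.3° and −3.8°), and I did not re-measure the angles after release.
- **Bottle and jar:** the dropper bottle and white jar stayed put, within 0.2 px in both views. The arm finished clear of everything.
- **Disagreements:** the two cameras differed by up to about 3 mm on the positions used, and my colour mask for the ball failed at first, so I read its position from the picture. Tool readings just after a move were off by 3–6 mm until the arm settled, so I waited before setting each piece down. The grating and scale sat about 3 mm off-centre in the grip, and I corrected for that when placing them.

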